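# Switch the fume suction over to the other bench port

## Robot

A 7-joint arm with a two-finger parallel gripper is mounted at the origin on the work surface. World frame = base frame: x ahead of the robot, y to its left, z up, the work surface at z = 0. Lengths are in m, angles in degrees, forces in N, time in s.
With the tool pointing down it reaches from about 0.4 to 0.85 m from the base axis. Payload 10.4 kg.
Tool frame: the origin (TCP) lies midway between the tips of the shut fingers; the grasp point (between the pads) lies 19 mm behind it; z points along the fingers, y is the line along which they close (so a half turn about z gives the same grasp; the last joint's range is limited). The gripper opens to 87 mm and grips with 3 to 60 N. Pads are 19 mm wide; open, the fingers measure 117 mm over their backs; the gripper's body (75 mm by 190 mm) begins 51 mm behind the grasp point.
Start: joints at [-66.44, 19.034, -3.707, 83.658, 1.238, 77.344, -5.071], TCP at [0.263, 0.567, 0.223] pointing down, gripper open.
Joint ranges: [-148.97, 148.97], [-28.65, 121.19], [-84.17, 76.75], [9.2, 138.47], [-72.65, 252.65], [3.7, 117.97], [-149.18, 149.18]. Speed limits (degrees/s): [127.2, 127.2, 159.86, 159.86, 180, 180, 180].

## Interface

Orientations are given as a 3x3 rotation matrix whose columns are the frame's x, y, z axes.
In Python, from plant import read_state, cams, bot gives the robot as it stands.
- The arm moves only by the shell command python3 -m creep 'ROWS' [FORCE]. ROWS is JSON, one flat list of numbers, 7 for each row, row after row: the finger opening in cm, from 0 to 8.7, then the shift along the tool's x, y, z in cm, then the turn, a rotation vector about the tool's x, y, z in degrees. A call has 1 to 5 rows; each row is the pose to reach, as a shift and turn from the pose commanded when the call began, along the tool's axes at that moment; what a row does not reach only later rows make up. A row lasts 1/8 s, in which the tool goes at most 62.5 mm and 10.7 degrees, less where a joint would pass 70% of its speed; a pose out of reach is approached as far as the arm can. A call with a gripper value outside its range is refused whole. The fingers move at their own pace and stop on an object; FORCE is the grip in N (left out, the last holds). Time passes only in rows, so rows that repeat a pose let the fingers close. It gives the time, the measured TCP pose, the force, the opening and the grip force at its end, in the units of the state.
- read_state(): the state, without advancing time (a new reading comes with each control period).
- cams.grab_frame(name): name is "scene" or "top" or "wrist"; returns (picture, depth): 480x640x3 uint8, blue, green, red; 480x640 float32, m along the optical axis (not along the pixel's ray), 0 where there is no reading.
- cams.camera_params(name): a dict with "mtx" (3x3 intrinsics, pixels), "distortion" ([k1, k2, p1, p2, k3] as OpenCV has them; the pictures are not rectified), "T" (4x4, takes a point from camera to world coordinates); the wrist camera has in their place "T_tool_cam" (4x4, takes a point from camera to tool coordinates, whose origin is the TCP and whose axes are the flange's). Camera axes: x right, y up, looking along -z (the intrinsics and any distortion apply to the point x, -y, -z); pixel columns grow to the right and rows downward; lengths in m; the calibration is good to about 2 mm. A picture is of the moment at which its call begins: read the wrist's pose just before it. camera_params takes no time and is no camera call.
- bot.job_done(): hands the job in; it is judged then, once.
The state is a dict: "clock": time; "joint_positions": joint angles; "dq": joint speeds; "effort": joint torques, N m; "eef_pos": TCP position; "tcp_rot": TCP orientation; "force": force on the tool from outside, world axes, zero at the start; "ft_torque": the same for the moment, N m; "grip_width": opening from 0.0 (shut) to 1.0 (fully open); "gripper_force": force on a finger pad.
Only numpy, scipy, OpenCV 4.12 (cv2) and the standard library are available. Lean on these libraries where they do the work, as an engineer would, in place of code of your own. Each camera call takes 0.05 s, during which the arm holds its last target. There are 200 camera calls.

## Task

Welding is moving to the other suction port on the bench. First slide the shutter with the yellow grip fully open, up against its green end stop, and only then slide the shutter with the blue grip fully shut, up against its red end stop, so that the extractor always has an open port. Let go of both grips.

Things in the scene. Friction and masses are not known exactly. Their poses are not given: they have to be found in the camera images.
- yellow_grip (a point): centre of the yellow square grip, 24 x 24 x 50 mm tall, flat sides along x and y; 77 mm above the table, 28 mm above the steel shutter plate (100 x 100 mm) it stands on. Plate and grip slide on a dark grey box 236 x 124 x 45 mm fixed to the table; rails and stops there are at least 25 mm below this point. x: level sliding direction, pointing to the open end (green bar; red bar = shut end); z up
- yellow (a joint): travel of the yellow shutter along x of yellow_grip, in m: 0 = fully shut, plate over the round dark port, against the red end stop; 0.100 = fully open, port bare, against the green end stop. Hard stops. Slides with about 3 N of friction, no spring, stays where left. Starts shut or less than half open
- blue_grip (a point): centre of the blue square grip, 24 x 24 x 50 mm tall, flat sides along x and y; 77 mm above the table, 28 mm above the steel shutter plate (100 x 100 mm) it stands on. Plate and grip slide on a dark grey box 236 x 124 x 45 mm fixed to the table; rails and stops there are at least 25 mm below this point. x: level sliding direction, pointing to the open end (green bar; red bar = shut end); z up
- blue (a joint): travel of the blue shutter along x of blue_grip, in m: 0 = fully shut, plate over the round dark port, against the red end stop; 0.100 = fully open, port bare, against the green end stop. Hard stops. Slides with about 3 N of friction, no spring, stays where left. Starts more than half open

How it is judged:
By the outcome, as a careful person would: the job done as asked, in the order asked, and still so for the second after the job is handed in, with the robot touching nothing.
It also fails if it takes over 43 s, if anything falls off the work surface, if the arm or the gripper's body presses on something with over 40 N, if the wrist force passes 120 N, or if a joint passes its speed limit or range.

## Working session

There is one attempt and no reset: what is moved stays moved. The work goes in short steps, Python scripts to look and compute and a shell command to move; the robot and the scene stay as the last step left them, time stands still between calls to the robot, and variables do not carry over. Pictures are saved under pics/ and viewed, at most 10 in all, crops included, and the job is handed in when it is done.

```bash
mkdir -p pics; ls
python3 - <<'E'
from plant import read_state, cams, bot
import cv2,numpy as np
s=read_state();print(s['clock'],s['eef_pos'],np.round(s['tcp_rot'],3).tolist(),s['grip_width'])
a,d=cams.grab_frame("top");b,d2=cams.grab_frame("scene")
np.savez('f.npz',a=a,d=d,b=b,d2=d2)
cv2.imwrite('pics/top.png',a);cv2.imwrite('pics/scene.png',b)
for n in('top','scene'):print(cams.camera_params(n))
E
```

```text
pics
0.0 [0.26253318 0.56675857 0.2217588 ] [[-0.907, 0.42, -0.001], [0.42, 0.907, -0.001], [-0.0, -0.001, -1.0]] 0.9973288877631779
{'mtx': array([[609.89268023,   0.        , 323.41181112],
       [  0.        , 609.89268023, 247.47701219],
       [  0.        ,   0.        ,   1.        ]]), 'distortion': array([-0.08146368,  0.        ,  0.        ,  0.        ,  0.        ]), 'T': array([[ 0.0099301 ,  0.98651559, -0.1633658 ,  0.39892485],
       [-0.99951683,  0.01460456,  0.02743735, -0.00582078],
       [ 0.02945326,  0.16301441,  0.98618396,  0.92911922],
       [ 0.        ,  0.        ,  0.        ,  1.        ]])}
{'mtx': array([[568.04404308,   0.        , 315.91574171],
       [  0.        , 568.04404308, 235.75017819],
       [  0.        ,   0.        ,   1.        ]]), 'distortion': array([-0.17622243,  0.        ,  0.        ,  0.        ,  0.        ]), 'T': array([[ 0.29772146, -0.65023861,  0.69896472,  1.18286079],
       [ 0.95448711,  0.21639044, -0.20525482, -0.20148318],
       [-0.01778467,  0.72826158,  0.68506845,  0.75904003],
       [ 0.        ,  0.        ,  0.        ,  1.        ]])}
```

View pics/top.png

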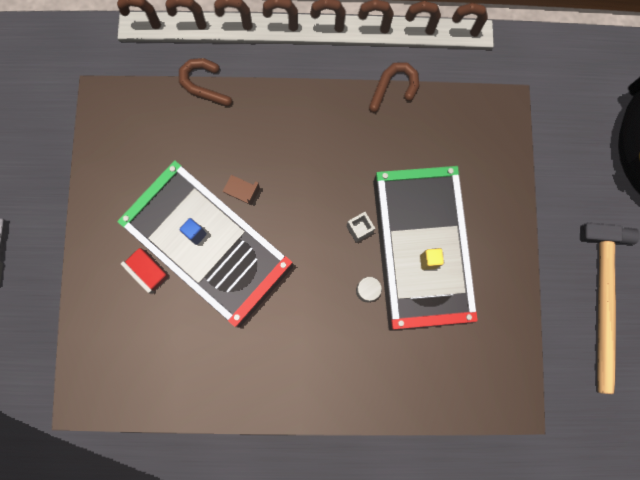

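View pics/scene.png

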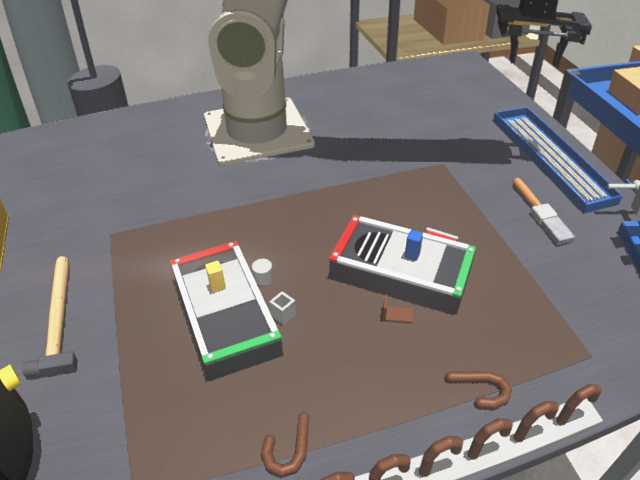

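Top view: the yellow grip is at (434,257), slightly open, with its green bar at row ~173 and red bar at ~321. The blue grip is at (192,230), with its green bar at upper left and red bar at lower right. Both scenes are clear. The small loose objects sit beside the boxes.

```bash
cat > h.py <<'E'
import numpy as np,cv2
def rays(uv,K,D,T,z):
    n=cv2.undistortPoints(np.float64(uv).reshape(-1,1,2),K,np.float64(D)).reshape(-1,2)
    r=np.c_[n[:,0],-n[:,1],-np.ones(len(n))]@T[:3,:3].T
    return T[:3,3]+r*((z-T[2,3])/r[:,2])[:,None]
def pts(m,d,K,D,T):
    v,u=np.nonzero(m&(d>0)); n=cv2.undistortPoints(np.c_[u,v].astype(float).reshape(-1,1,2),K,np.float64(D)).reshape(-1,2)
    return (np.c_[n[:,0],-n[:,1],-np.ones(len(n))]*d[v,u][:,None])@T[:3,:3].T+T[:3,3],np.c_[u,v]
R={'yellow':((20,120,100),(35,255,255)),'blue':((105,130,60),(130,255,255)),'green':((45,120,60),(85,255,255)),'red':((0,180,100),(6,255,255))}
def mask(im,c): return cv2.inRange(cv2.cvtColor(im,cv2.COLOR_BGR2HSV),*map(np.array,R[c]))>0
E
python3 - <<'E'
from h import *; from plant import cams,read_state
f=np.load('f.npz');p=cams.camera_params('top');A=(p['mtx'],p['distortion'],p['T'])
res={}
for g,(x0,x1) in {'blue':(110,300),'yellow':(375,480)}.items():
    w=np.zeros((480,640),bool);w[155:335,x0:x1]=1
    P,uv=pts(mask(f['a'],g)&w,f['d'],*A)
    t=P[:,2]>.092; (c,wh,an)=cv2.minAreaRect(uv[t].astype(np.float32))
    G=rays([c],*A,.102)[0]
    print(g,'n',t.sum(),'z',np.median(P[t,2]),'centre',G,'depthmean',P[t].mean(0),'px',c,wh)
    B={}
    for k in('green','red'):
        m=(mask(f['a'],k)&w).astype(np.uint8)
        n,l,s,ce=cv2.connectedComponentsWithStats(m)
        for i in range(1,n):
            if s[i,4]>100:
                P2,u2=pts(l==i,f['d'],*A); r=cv2.minAreaRect(u2.astype(np.float32))
                q=rays(cv2.boxPoints(r),*A,np.median(P2[:,2]));cc=q.mean(0)
                print(k,s[i,4],'z',np.median(P2[:,2]),cc,'sides',np.linalg.norm(q[1]-q[0]),np.linalg.norm(q[2]-q[1]))
                if k not in B or s[i,4]>B[k][1]:
                    if max(np.linalg.norm(q[1]-q[0]),np.linalg.norm(q[2]-q[1]))>.1:B[k]=(cc,s[i,4])
    v=B['green'][0]-B['red'][0];L=np.linalg.norm(v[:2]);x=v[:2]/L
    print('x axis',x,np.degrees(np.arctan2(x[1],x[0])),'L',L,'mid->grip',(G[:2]-(B['green'][0]+B['red'][0])[:2]/2)@x,'lat',np.cross(x,G[:2]-B['red'][0][:2]))
print(cams.camera_params('wrist'))
E
```

```text
blue n 241 z 0.0985957145754468 centre [0.56009174 0.15510957 0.102     ] depthmean [0.56047373 0.15586228 0.09854235] px (190.25001525878906, 228.25003051757812) (14.849242210388184, 15.55634880065918)
green 553 z 0.05089444051934122 [0.62164972 0.22796433 0.05089444] sides 0.10019269112702298 0.013893485814828542
red 665 z 0.02160220844594951 [0.51497635 0.23612758 0.02160221] sides 0.02834255237940981 0.05562790351771939Traceback (most recent call last):
  File "<stdin>", line 21, in <module>
KeyError: 'red'
```

Run:
```python
from h import *; from plant import cams,read_state
f=np.load('f.npz');p=cams.camera_params('top');A=(p['mtx'],p['distortion'],p['T'])
hsv=cv2.cvtColor(f['a'],cv2.COLOR_BGR2HSV);print(hsv[320,435],hsv[288,262])
def red(im):
    h=cv2.cvtColor(im,cv2.COLOR_BGR2HSV);return ((h[...,0]<8)|(h[...,0]>172))&(h[...,1]>170)&(h[...,2]>90)
for g,(x0,x1,rx0) in {'blue':(110,300,215),'yellow':(375,480,375)}.items():
    w=np.zeros((480,640),bool);w[155:335,x0:x1]=1
    P,uv=pts(mask(f['a'],g)&w,f['d'],*A)
    t=P[:,2]>.092; c=cv2.minAreaRect(uv[t].astype(np.float32))[0]
    G=rays([c],*A,.102)[0]
    print(g,t.sum(),'z',np.median(P[t,2]),'centre',G,'depthmean',P[t].mean(0))
    B={}
    for k in('green','red'):
        w2=w.copy()
        if k=='red': w2[:,:rx0]=0
        m=((mask(f['a'],k) if k=='green' else red(f['a']))&w2).astype(np.uint8)
        n,l,s,ce=cv2.connectedComponentsWithStats(m); i=1+np.argmax(s[1:,4])
        P2,u2=pts(l==i,f['d'],*A); r=cv2.minAreaRect(u2.astype(np.float32))
        q=rays(cv2.boxPoints(r),*A,.051);B[k]=q.mean(0)
        print(k,s[i,4],'z',np.median(P2[:,2]),B[k],'sides',np.linalg.norm(q[1]-q[0]),np.linalg.norm(q[2]-q[1]))
    v=B['green']-B['red'];L=np.linalg.norm(v[:2]);x=v[:2]/L;e=G[:2]-(B['green']+B['red'])[:2]/2
    print('x axis',x,np.degrees(np.arctan2(x[1],x[0])),'L',L,'mid->grip',e@x,'lat',x[0]*e[1]-x[1]*e[0])
    r=read_state();d=np.array(r['tcp_rot']).T@(np.r_[G[:2],.095]-r['eef_pos'])*100
    X=np.array(r['tcp_rot'])[:,0];print('tool shift cm to z .095',d,'tool x az',np.degrees(np.arctan2(X[1],X[0])))
print(cams.camera_params('wrist')['T_tool_cam'])
```

```text
[  1 169 241] [  1 157 244]
blue 241 z 0.0985957145754468 centre [0.56009174 0.15510957 0.102     ] depthmean [0.56047373 0.15586228 0.09854235]
green 553 z 0.05089444051934122 [0.62162295 0.22793623 0.051     ] sides 0.10018064832356782 0.01389181586747914Traceback (most recent call last):
  File "<stdin>", line 17, in <module>
    return _wrapfunc(a, 'argmax', axis=axis, out=out, **kwds)
    return bound(*args, **kwds)
ValueError: attempt to get argmax of an empty sequence
```

Saturation is 157–169, so I'll lower the red threshold.

Run:
```python
from h import *; from plant import cams,read_state
f=np.load('f.npz');p=cams.camera_params('top');A=(p['mtx'],p['distortion'],p['T'])
def red(im):
    h=cv2.cvtColor(im,cv2.COLOR_BGR2HSV);return ((h[...,0]<8)|(h[...,0]>172))&(h[...,1]>130)&(h[...,2]>140)
for g,(x0,x1,rx0) in {'blue':(110,300,215),'yellow':(375,480,375)}.items():
    w=np.zeros((480,640),bool);w[155:335,x0:x1]=1
    P,uv=pts(mask(f['a'],g)&w,f['d'],*A)
    t=P[:,2]>.092; c=cv2.minAreaRect(uv[t].astype(np.float32))[0]
    G=rays([c],*A,.102)[0]
    print(g,t.sum(),'z',np.median(P[t,2]),'centre',G,'depthmean',P[t].mean(0))
    B={}
    for k in('green','red'):
        w2=w.copy()
        if k=='red': w2[:,:rx0]=0
        m=((mask(f['a'],k) if k=='green' else red(f['a']))&w2).astype(np.uint8)
        n,l,s,ce=cv2.connectedComponentsWithStats(m); i=1+np.argmax(s[1:,4])
        P2,u2=pts(l==i,f['d'],*A); r=cv2.minAreaRect(u2.astype(np.float32))
        q=rays(cv2.boxPoints(r),*A,.051);B[k]=q.mean(0)
        print(k,s[i,4],'z',np.median(P2[:,2]),B[k],'sides',np.linalg.norm(q[1]-q[0]),np.linalg.norm(q[2]-q[1]))
    v=B['green']-B['red'];L=np.linalg.norm(v[:2]);x=v[:2]/L;e=G[:2]-(B['green']+B['red'])[:2]/2
    print('x axis',x,np.degrees(np.arctan2(x[1],x[0])),'L',L,'mid->grip',e@x,'lat',x[0]*e[1]-x[1]*e[0])
    r=read_state();d=np.array(r['tcp_rot']).T@(np.r_[G[:2],.095]-r['eef_pos'])*100
    X=np.array(r['tcp_rot'])[:,0];print('tool shift cm to z .095',d,'tool x az',np.degrees(np.arctan2(X[1],X[0])))
print(cams.camera_params('wrist')['T_tool_cam'])
```

```text
blue 241 z 0.0985957145754468 centre [0.56009174 0.15510957 0.102     ] depthmean [0.56047373 0.15586228 0.09854235]
green 553 z 0.05089444051934122 [0.62162295 0.22793623 0.051     ] sides 0.10018064832356782 0.01389181586747914
red 774 z 0.050689276543630535 [0.47998029 0.06038964 0.051     ] sides 0.12408548644669183 0.01445527027321304
x axis [0.64560343 0.76367284] 49.78906614748182 L 0.21939575915847997 mid->grip 0.01435738102369271 lat -2.7427462189241747e-05
tool shift cm to z .095 [-44.29871197 -24.83362916  12.72050531] tool x az 155.14371769254961
yellow 276 z 0.09854566621669247 centre [ 0.52489629 -0.18165965  0.102     ] depthmean [ 0.52540825 -0.18247512  0.09830605]
green 580 z 0.05089166390154176 [ 0.65866895 -0.16514799  0.051     ] sides 0.11284167779038215 0.013789575923287825
red 792 z 0.05059537968599992 [ 0.44063569 -0.19205541  0.051     ] sides 0.1250836204858547 0.014798152472800643
x axis [0.99247092 0.12248054] 7.035283171710122 L 0.2196872958944811 mid->grip -0.024944181335640116 lat -2.7940247867520515e-06
tool shift cm to z .095 [-55.26107846 -56.87028179  12.76166562] tool x az 155.14371769254961
[[ 4.81002323e-04  9.67473594e-01  2.52971567e-01  6.75735426e-02]
 [ 9.99999569e-01 -2.64427380e-04 -8.90122201e-04  1.17683718e-03]
 [-7.94277116e-04  2.52971886e-01 -9.67473304e-01 -1.63115610e-01]
 [ 0.00000000e+00  0.00000000e+00  0.00000000e+00  1.00000000e+00]]
```

```bash
cat > to.py <<'E'
# remaining shift/turn in tool axes to a pose: x y z (m), azimuth of tool y (deg), tool down
import sys,numpy as np
from scipy.spatial.transform import Rotation as Ro
from plant import read_state
x,y,z,a=map(float,sys.argv[1:]);s=read_state();R=np.array(s['tcp_rot']);a=np.radians(a)
Y=np.array([np.cos(a),np.sin(a),0]);Z=np.array([0,0,-1.]);T=np.c_[np.cross(Y,Z),Y,Z]
print(s['clock'],np.round(s['eef_pos'],4),'shift cm',np.round(R.T@(np.array([x,y,z])-s['eef_pos'])*100,2),'turn',np.round(Ro.from_matrix(R.T@T).as_rotvec(degrees=True),2),'force',np.round(s['force'],1))
E
python3 -m creep '[8.7,-55.3,-56.9,4.2,0,0,58, 8.7,-55.3,-56.9,4.2,0,0,58, 8.7,-55.3,-56.9,4.2,0,0,58, 8.7,-55.3,-56.9,4.2,0,0,58, 8.7,-55.3,-56.9,4.2,0,0,58]' 20
python3 to.py .525 -.182 .18 7
```

```text
clock: 0.72
eef_pos: [0.3663, 0.2705, 0.2058]
tcp_rot: [[-0.192, 0.981, -0.0], [0.981, 0.192, 0.0], [0.0, -0.0, -1.0]]
force: [1.1, 0.7, 0.9]
grip_width: 1.0
gripper_force: 0.0
0.725 [0.3663 0.2705 0.2058] shift cm [-47.46   6.89   2.57] turn [-0.   -0.01  4.08] force [1.1 0.7 0.9]
```

```bash
python3 -m creep '[8.7,-47.5,6.9,2.6,0,0,4, 8.7,-47.5,6.9,2.6,0,0,4, 8.7,-47.5,6.9,2.6,0,0,4, 8.7,-47.5,6.9,2.6,0,0,4, 8.7,-47.5,6.9,2.6,0,0,4]' >/dev/null
python3 to.py .525 -.182 .18 7
```

```text
1.35 [ 0.4713 -0.023   0.1891] shift cm [-16.46   3.26   0.9 ] turn [ 0.03 -0.03  0.45] force [1.6 0.2 0.4]
```

```bash
python3 -m creep '[8.7,-16.5,3.3,0.9,0,0,0.4, 8.7,-16.5,3.3,0.9,0,0,0.4, 8.7,-16.5,3.3,0.9,0,0,0.4, 8.7,-16.5,3.3,0.9,0,0,0.4]' >/dev/null
cat > look.py <<'E'
import sys; from h import *; from plant import cams,read_state
g,az,name=sys.argv[1],float(sys.argv[2]),sys.argv[3]
s=read_state();im,d=cams.grab_frame('wrist');p=cams.camera_params('wrist')
M=np.eye(4);M[:3,:3]=s['tcp_rot'];M[:3,3]=s['eef_pos'];A=(p['mtx'],p['distortion'],M@p['T_tool_cam'])
cv2.imwrite('pics/'+name+'.png',im)
P,uv=pts(mask(im,g),d,*A);t=(P[:,2]>.094)&(P[:,2]<.11);r=cv2.minAreaRect(uv[t].astype(np.float32))
q=rays(cv2.boxPoints(r),*A,.102);e=q[1]-q[0]
print('tcp',s['eef_pos'],'n',t.sum(),'z',np.median(P[t,2]),'centre',q.mean(0),'sides',np.linalg.norm(e),np.linalg.norm(q[2]-q[1]),'edge az mod 90',np.degrees(np.arctan2(e[1],e[0]))%90)
E
python3 look.py yellow 7 w1; python3 to.py .525 -.182 .066 7
```

```text
tcp [ 0.52466237 -0.18421735  0.17948747] n 1442 z 0.09963277052480733 centre [ 0.52612864 -0.18156975  0.102     ] sides 0.02257589231183108 0.024352492512902998 edge az mod 90 6.776017070223108
1.9 [ 0.5247 -0.1819  0.1795] shift cm [-1.000e-02  4.000e-02  1.135e+01] turn [-0.09  0.03 -0.13] force [-0.3  1.3  0.1]
```

View pics/w1.png

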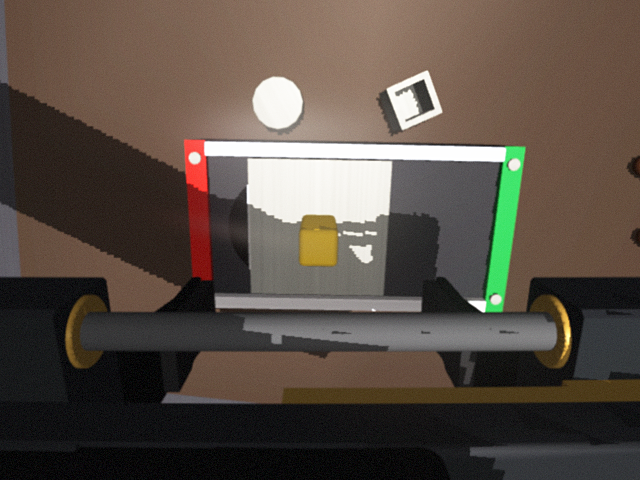

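The wrist view shows the yellow grip at (318,243), square to the fingers, with the green bar at right (tool +y). The position agrees to 1–2 mm, so I'll descend and grip.

```bash
python3 -m creep '[8.7,0,0.1,6,0,0,0, 8.7,0,0.1,11.3,0,0,0, 8.7,0,0.1,11.3,0,0,0, 8.7,0,0.1,11.3,0,0,0]' |grep -E "pos|force"
python3 -m creep '[1.5,0,0,0,0,0,0, 1.5,0,0,0,0,0,0, 1.5,0,0,0,0,0,0,1.5,0,0,0,0,0,0,1.5,0,0,0,0,0,0]' 25; python3 to.py .526 -.182 .066 7
```

```text
eef_pos: [0.5272, -0.18, 0.0691]
force: [0.8, 0.2, 0.6]
gripper_force: 0.0
clock: 3.02
eef_pos: [0.5262, -0.1803, 0.0671]
tcp_rot: [[-0.122, 0.992, -0.0], [0.992, 0.122, 0.0], [0.0, 0.0, -1.0]]
force: [0.4, 0.5, -0.3]
grip_width: 0.517
gripper_force: 0.0
3.025 [ 0.5262 -0.1803  0.0671] shift cm [-0.16 -0.04  0.11] turn [ 0.   -0.01  0.03] force [ 0.4  0.5 -0.3]
```

```bash
python3 -m creep '[1.5,0,0,0,0,0,0, 1.5,0,0,0,0,0,0, 1.5,0,0,0,0,0,0,1.5,0,0,0,0,0,0,1.5,0,0,0,0,0,0]' 25
```

```text
clock: 3.65
eef_pos: [0.5259, -0.1804, 0.067]
tcp_rot: [[-0.122, 0.993, -0.001], [0.993, 0.122, 0.0], [0.0, -0.001, -1.0]]
force: [-2.4, -0.2, 1.9]
grip_width: 0.276
gripper_force: 25.0
```

```bash
python3 -m creep '[1.5,0,2,0,0,0,0, 1.5,0,4,0,0,0,0, 1.5,0,6,0,0,0,0,1.5,0,6.8,0,0,0,0,1.5,0,6.8,0,0,0,0]' | grep -E "pos|force|width"
python3 -m creep '[1.5,0,0.2,0,0,0,0,1.5,0,0.4,0,0,0,0, 1.5,0,0.6,0,0,0,0,1.5,0,0.7,0,0,0,0,1.5,0,0.7,0,0,0,0]'| grep -E "pos|force|width"
```

```text
eef_pos: [0.5947, -0.1736, 0.0671]
force: [3.9, -4.9, -3.5]
grip_width: 0.27
gripper_force: 25.0
eef_pos: [0.598, -0.1733, 0.067]
force: [-13.5, -3.9, 8.7]
grip_width: 0.275
gripper_force: 24.9
```

```bash
python3 -m creep '[1.5,0,0.1,0,0,0,0,1.5,0,0.2,0,0,0,0,1.5,0,0.3,0,0,0,0,1.5,0,0.3,0,0,0,0]'| grep -E "pos|force|width"
```

```text
eef_pos: [0.5981, -0.1733, 0.0669]
force: [-26.8, -1.2, 19.7]
grip_width: 0.271
gripper_force: 25.0
```

The force rises with no motion, so the yellow shutter is against its green stop. Now I'll release and lift.

```bash
python3 -m creep '[6,0,0,0,0,0,0,6,0,0,0,0,0,0,6,0,0,0,0,0,0,6,0,0,0,0,0,0]'| grep -E "pos|force|width"
python3 -m creep '[6,0,0,-2,0,0,0,8.7,0,0,-6,0,0,0,8.7,0,0,-11,0,0,0,8.7,0,0,-11,0,0,0]'| grep -E "pos|force|width"
python3 look.py yellow 7 w2; python3 to.py .56 .155 .18 49.8
```

```text
eef_pos: [0.604, -0.1702, 0.0671]
force: [0.5, 0.4, 0.7]
grip_width: 0.632
gripper_force: 0.0
eef_pos: [0.6059, -0.1719, 0.1828]
force: [0.9, -0.2, -0.6]
grip_width: 0.936
gripper_force: 0.0
tcp [ 0.60585154 -0.17190659  0.18278075] n 1401 z 0.0995860081194313 centre [ 0.59973346 -0.17397233  0.102     ] sides 0.02234353749070653 0.024194183245912212 edge az mod 90 6.925296875455412
6.45 [ 0.6049 -0.1712  0.1802] shift cm [ 3.293e+01 -4.600e-01 -1.000e-02] turn [  0.23   0.15 -42.77] force [-0.5  0.1 -0.6]
```

View pics/w2.png

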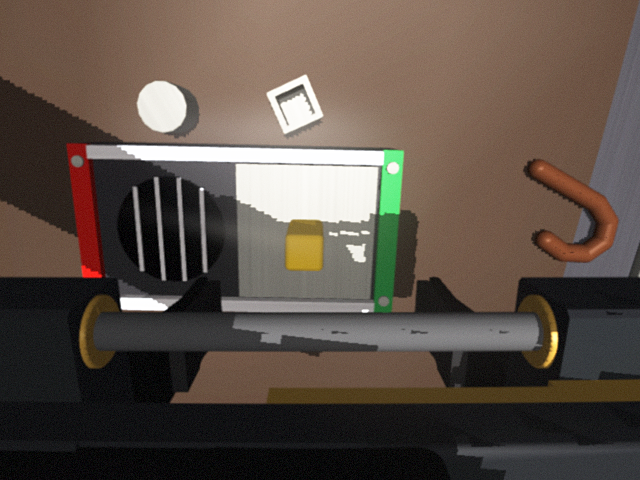

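The yellow plate is up against the green bar at (380,225) and the port is bare at (170,228). Travel from the bar midpoint comes to 0.100. Now the blue one.

```bash
python3 -m creep '[8.7,32.9,-0.5,0,0,0,-42.8,8.7,32.9,-0.5,0,0,0,-42.8,8.7,32.9,-0.5,0,0,0,-42.8,8.7,32.9,-0.5,0,0,0,-42.8,8.7,32.9,-0.5,0,0,0,-42.8]' >/dev/null
python3 to.py .56 .155 .18 49.8
```

```text
7.075 [0.5597 0.1406 0.177 ] shift cm [ 0.91  1.12 -0.3 ] turn [-0.01 -0.02  0.19] force [1.1 0.5 0.6]
```

```bash
python3 -m creep '[8.7,0,0,0,0,0,0,8.7,0,0,0,0,0,0,8.7,0,0,0,0,0,0]' >/dev/null
python3 look.py blue 49.8 w3;python3 to.py .56 .155 .066 49.8
```

```text
tcp [0.56089394 0.13688094 0.17705503] n 1393 z 0.09970992926514585 centre [0.55997146 0.15759787 0.102     ] sides 0.02209682557686873 0.022307944246240573 edge az mod 90 49.71558096205909
7.5 [0.5609 0.137  0.1771] shift cm [ 1.23  1.32 11.11] turn [-0.02  0.01 -0.12] force [-0.6 -0.5  0.1]
```

View pics/w3.png

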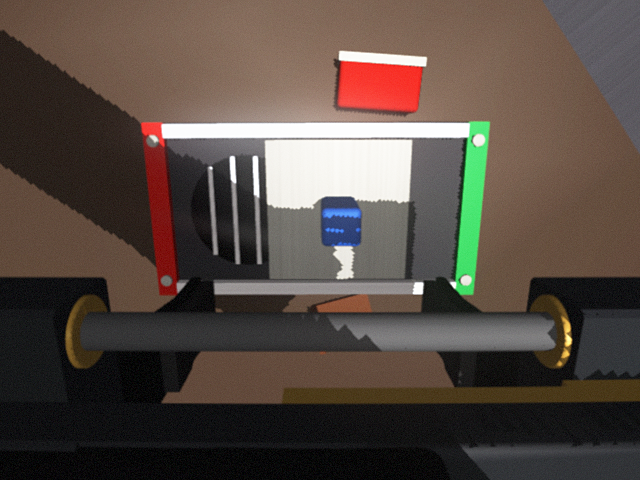

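The blue grip is at (341,222), square to the fingers, with the red bar at left (tool −y). It needs a shift of about 1.3 and 1.4 cm before descending.

```bash
python3 -m creep '[8.7,1.3,1.4,0,0,0,0,8.7,1.3,1.4,2,0,0,0,8.7,1.3,1.4,7,0,0,0, 8.7,1.3,1.4,11,0,0,0,8.7,1.3,1.4,11,0,0,0]' |grep -E "pos|force"
python3 -m creep '[1.5,0,0,0,0,0,0, 1.5,0,0,0,0,0,0, 1.5,0,0,0,0,0,0,1.5,0,0,0,0,0,0,1.5,0,0,0,0,0,0]' 25 |grep -E "pos|force|width"
python3 -m creep '[1.5,0,0,0,0,0,0, 1.5,0,0,0,0,0,0, 1.5,0,0,0,0,0,0,1.5,0,0,0,0,0,0,1.5,0,0,0,0,0,0]' 25|grep -E "pos|force|width"
```

```text
eef_pos: [0.5576, 0.1581, 0.0645]
force: [1.0, -0.4, 0.4]
gripper_force: 0.0
eef_pos: [0.5598, 0.1579, 0.0673]
force: [-0.4, 0.0, 0.3]
grip_width: 0.514
gripper_force: 0.0
eef_pos: [0.5596, 0.1576, 0.0671]
force: [-1.7, -1.8, 2.6]
grip_width: 0.273
gripper_force: 25.0
```

```bash
python3 -m creep '[1.5,0,-2,0,0,0,0, 1.5,0,-4,0,0,0,0, 1.5,0,-5.4,0,0,0,0,1.5,0,-5.9,0,0,0,0,1.5,0,-5.9,0,0,0,0]' | grep -E "pos|force|width"
python3 -m creep '[1.5,0,-0.2,0,0,0,0,1.5,0,-0.4,0,0,0,0, 1.5,0,-0.6,0,0,0,0,1.5,0,-0.7,0,0,0,0,1.5,0,-0.7,0,0,0,0]'| grep -E "pos|force|width"
python3 -m creep '[1.5,0,-0.1,0,0,0,0,1.5,0,-0.2,0,0,0,0,1.5,0,-0.3,0,0,0,0,1.5,0,-0.3,0,0,0,0]'| grep -E "pos|force|width"
```

```text
eef_pos: [0.5213, 0.1123, 0.0671]
force: [-1.7, -1.2, -0.1]
grip_width: 0.276
gripper_force: 25.0
eef_pos: [0.5171, 0.1073, 0.0671]
force: [2.1, 1.0, -5.2]
grip_width: 0.275
gripper_force: 25.0
eef_pos: [0.5165, 0.1065, 0.0671]
force: [11.0, 7.7, -14.3]
grip_width: 0.272
gripper_force: 25.0
```

```bash
python3 -m creep '[1.5,0,-0.1,0,0,0,0,1.5,0,-0.2,0,0,0,0,1.5,0,-0.3,0,0,0,0,1.5,0,-0.3,0,0,0,0]'| grep -E "pos|force|width"
python3 -m creep '[6,0,0,0,0,0,0,6,0,0,0,0,0,0,6,0,0,0,0,0,0,6,0,0,0,0,0,0]'| grep -E "pos|force|width"
python3 -m creep '[6,0,0,-2,0,0,0,8.7,0,0,-6,0,0,0,8.7,0,0,-11,0,0,0,8.7,0,0,-11,0,0,0,8.7,0,0,-11,0,0,0]'| grep -E "pos|force|width"
python3 look.py blue 49.8 w4
python3 - <<'E'
from plant import cams;import cv2
cv2.imwrite('pics/w5.png',cams.grab_frame('scene')[0])
E
```

```text
eef_pos: [0.5164, 0.1065, 0.0672]
force: [23.0, 14.9, -26.7]
grip_width: 0.269
gripper_force: 25.1
eef_pos: [0.5132, 0.1025, 0.0672]
force: [0.9, -0.2, 0.6]
grip_width: 0.634
gripper_force: 0.0
eef_pos: [0.513, 0.1027, 0.1766]
force: [0.1, -0.0, -0.7]
grip_width: 0.981
gripper_force: 0.0
tcp [0.51296969 0.10268236 0.17663393] n 1284 z 0.09975483285295585 centre [0.51740248 0.10778542 0.102     ] sides 0.021794348089152774 0.022304826834535104 edge az mod 90 49.84797454351601
```

View pics/w4.png

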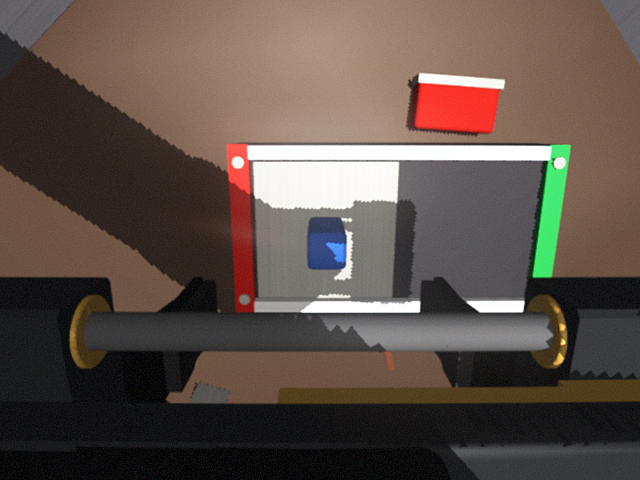

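View pics/w5.png

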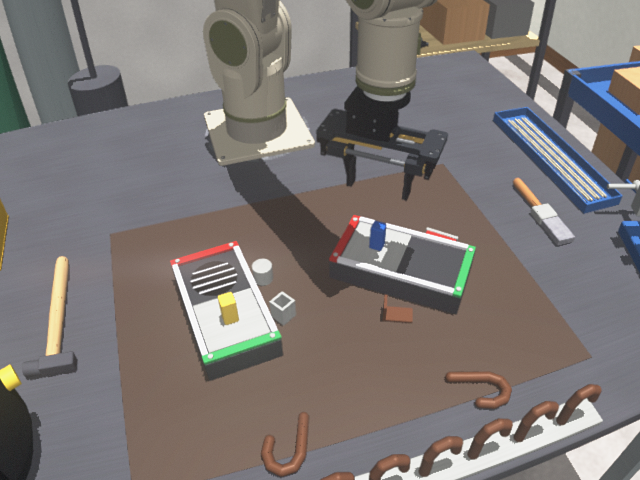

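The blue plate covers its port, against the red bar at (250,225). The yellow plate is against its green bar, and the gripper is clear of both.

```bash
python3 -c "
from plant import bot,read_state
print(read_state()['clock']);print(bot.job_done())"
```

```text
12.85
the job is handed in; nothing more can be done
None
```

The yellow shutter was slid fully open against its green stop first, then the blue shutter fully shut against its red stop; both grips are released, and the job was handed in at 12.9 s.

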